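Latch the detector dark box shut

TASK

Latch the small dark grey detector box on the optical table with the steel draw latch on its top: take the wire loop by its finger tab, lower its crossbar beyond the keeper and draw it gently back under the lip (bearing on it with less than 10 N) until it bears snugly on the keeper and stays there when you let go. Then push the lever over past its toggle point until it lies fully flat, without forcing it once it is down (less than 25 N), so that the sliding half is drawn against its seal. Leave the loose items around the box where they are.

Things in the scene. Friction and masses are not known exactly. Their poses are not given: they have to be found in the camera images.
- darkbox: Fixed part of the detector box, screwed down: aluminium base plate 130 x 250 x 12 mm with the dark grey fixed half (90 x 120 x 58 mm, top at 70 mm) on its -y end. Origin: centre of the plate's underside on the table; z up, +y along the latch from lever to keeper, x across it. The latch moves in the plane x = 0.
- lever_pivot (a point): Hinge axis of the lever (along x of the box), 84 mm above the table, at (0, -15, 84) mm in the box's frame.
- lever_tip (a point): Free end of the lever's steel handle, on its centre line, 65 mm from the hinge axis. The handle is a flat bar 6 mm thick, 14 mm wide, its outer 30 mm widened to 22 mm.
- lever (a joint): Lever angle (rad): 0 = handle upright, grows as it swings back to the box's -y side; 1.571 = flat on a hard stop, handle's upper face 87 mm above the table; -0.6 = forward stop. Starts at 0.1 to 0.45. Stiff hinge (0.05 N m): it stays where left, so push it right to its stop. With the loop hooked it takes about 3 to 20 N at 50 mm from the hinge up to the toggle point (about 1.3 rad), then eases.
- loop_bar (a point): Middle of the loop's crossbar. The loop is a stiff rectangle of 5 mm steel wire: two arms at x = +-18.5 mm, 75 mm long from their hinge on the lever to the crossbar. Pulling the tab forwards (+y) swings the lever forward with it.
- loop_hinge (a point): The loop's hinge on the lever, 25 mm from the lever's axis: with lever angle q it is at y = 25 cos(1.833+q), z = 25 sin(1.833+q) mm from lever_pivot (box axes). Friction 0.035 N m: a loop neither hooked nor held keeps its angle to the lever and is carried along, so if only laid loosely behind the lip it lifts off as the lever swings; drawn back under the lip it stays.
- loop_tab (a point): Grip point on the loop's finger tab, a steel plate 16 mm wide (x), 6 mm thick, rising to 42 mm above the crossbar. With the loop level this point is 12 mm beyond (+y) and 30 mm above the crossbar; tab and point tilt with the loop (y axis: lever to crossbar, z: up the tab). Pinch it across its width from above; it can pivot between the fingers.
- keeper_seat (a point): Nominal seat of the crossbar's centre, on the sliding half, 82 mm above the table; axes as the box. Keeper: steel hook 18 mm wide; wall face 2.5 mm to -y of this point, lip on top reaching 6 mm from the wall to +y and spanning 4.5 to 9 mm above this point; floor 6 mm below it. The bar enters only from +y of the lip, low. Screw-adjusted: it may really sit up to 3 mm off along y, so feel for the wall.
- carriage (a joint): How far the sliding half (90 x 90 x 57 mm, with the keeper on top) is drawn towards the fixed half (m): 0 at the start, about 0.0015 to 0.008 when latched. Sprung seal: 10 N per mm, which keeps a loop bearing on the keeper that was drawn back onto it with some 4 to 8 N. Drawing the free loop back at the tab takes about 3 N against the hinges' friction alone, rising to 7 N as the lever leans back; once it bears, the force rises faster, some 2.5 N per mm.
- post_holder: Loose black post holder, 40 mm foot, 68 mm tall, bystander; origin under its centre.
- hex_driver: Loose screwdriver, 160 mm long, lying, bystander.
- filter_holder: Loose square filter holder 36 x 36 x 11 mm, bystander; origin under its centre.

How it is judged:
On the way, in this order (a step that is already met when the one before it is completed fails the run):
1. crossbar bearing on the keeper's wall, under its lip, and staying there by itself: the lever still standing, the fingers off both loop and lever (contact force between loop_c0 and keeper_c0 above 1 N and z of loop_bar in the frame of keeper_seat below 0.0035 m and value of joint lever below 1 rad and contact force between the fingers and loop below 0.1 N and contact force between the fingers and lever_c0 below 0.1 N and contact force between the fingers and lever_c1 below 0.1 N), for 0.2 s.
2. lever thrown flat with the loop still hooked and the sliding half drawn in (value of joint lever above 1.5 rad and value of joint carriage above 0.001 m), for 0.2 s.
At the end, for the whole second after the job is handed in: The lever lies flat on its stop (within 0.07 rad), at rest and released; the crossbar is still in the keeper, under its lip (less than 3.5 mm above the nominal seat); the sliding half is drawn in by more than 1 mm (all of step 2 and velocity of joint lever below 0.05 rad/s and z of loop_bar in the frame of keeper_seat below 0.0035 m); the robot touches nothing.
It fails at once if the lever is pressed with more than 30 N (contact force between the fingers and lever_c0 above 30 N or contact force between the fingers and lever_c1 above 30 N).
It fails at once if while held in the fingers, the loop is pulled or pressed against the keeper or the sliding half with more than 12 N (contact force between the fingers and loop above 1 N and contact force between loop and carriage above 12 N).
It fails at once if the robot presses on the sliding half or keeper with more than 25 N (contact force between any of the fingers, the arm and carriage above 25 N).
It fails at once if a loose item nearby is moved by more than 20 mm (distance of any of post_holder, hex_driver, filter_holder from where it was at the start of the episode above 0.02 m).
It also fails if it takes over 69 s, if anything falls off the work surface, if the arm or the gripper's body presses on something with over 40 N, if the wrist force passes 120 N, or if a joint passes its speed limit or range.

ROBOT

A 6-joint arm with a two-finger parallel gripper is mounted at the origin on the work surface. World frame = base frame: x ahead of the robot, y to its left, z up, the work surface at z = 0. Lengths are in m, angles in rad, forces in N, time in s.
With the tool pointing down it reaches from about 0.35 to 0.725 m from the base axis. Payload 4.3 kg.
Tool frame: the origin (TCP) lies at the very end of the fingers, on their centre line; the grasp point (between the pads) lies 19 mm behind it (ctrl.grip_point_offset is the distance from the TCP to the grasp point, in m); z points along the fingers, y is the direction in which the jaws open and shut (so a half turn about z gives the same grasp; the last joint's range is limited). The gripper opens to 85 mm and grips with 20 to 120 N. Pads are 22 mm wide; open, the fingers measure 114 mm over their backs; the gripper's body (76 mm by 85 mm) begins 54 mm behind the grasp point. The pads swing forward as they close: fully open they stand 13 mm farther back than shut.
Start: joints at [-0.11, 0.377, 0.081, 1.274, 0, 1.46], TCP at [0.575, 0, 0.231] pointing down, gripper open.
Joint ranges: [-2.72, 2.72], [-0.84, 1.66], [-1.02, 1.22], [-1.77, 2.12], [-1.37, 1.28], [-3.14, 3.14]. Speed limits (rad/s): [2.57, 2.57, 3.14, 3.14, 3.14, 3.14].

INTERFACE

Orientations are given as a unit quaternion [w, x, y, z].
In Python, from bench import ctrl gives the robot as it stands. Calls block until the motion is done:
- ctrl.movep(position, orientation): joint-space move of the TCP to a pose.
- ctrl.move_l(position, rotation=None, feed=0.15, max_force=None): straight line of the TCP; rotation=None keeps the orientation; feed is the mean speed in m/s. With max_force (N) it stops when the force on the tool has changed by that much, and returns True; else False.
- ctrl.movej(angles): joint-space move.
- ctrl.ungrasp() and ctrl.close(): open the fingers fully, or close them until they stop; the grip force is fixed at half the most.
- ctrl.sleep(seconds).
- ctrl.solve_ik(position, orientation): joint angles nearest the present ones, or None.
- ctrl.snapshot(name): name is "scene" or "side" or "wrist"; returns (picture, depth): 384x512x3 uint8, blue, green, red; 384x512 float32, m along the optical axis (not along the pixel's ray), 0 where there is no reading.
- ctrl.camera_params(name): a dict with "intrinsics" (3x3 intrinsics, pixels), "extrinsics" (4x4, takes a point from camera to world coordinates). Camera axes: x right, y up, looking along -z (the intrinsics and any distortion apply to the point x, -y, -z); pixel columns grow to the right and rows downward; lengths in m; the calibration is good to about 2 mm. A picture is of the moment at which its call begins: read the wrist's pose just before it. camera_params takes no time and is no camera call; for the wrist camera it gives the pose at the moment of the call.
A pose or a line that the arm cannot do raises ctrl.MotionError and nothing moves.
- ctrl.sign_off(): hands the job in, once; it reports no verdict.
Readings, each from a call of its own:
- ctrl.get_time(): time.
- ctrl.get_q(): joint angles.
- ctrl.get_dq(): joint speeds.
- ctrl.get_effort(): joint torques, N m.
- ctrl.get_eef_pos(): TCP position.
- ctrl.get_ee_rot(): TCP orientation.
- ctrl.get_ft_force(): force on the tool from outside, world axes, zero at the start.
- ctrl.get_wrist_torque(): the same for the moment, N m.
- ctrl.get_grip_width(): finger opening in m.
Only numpy, scipy, OpenCV 4.12 (cv2) and the standard library are available. Lean on these libraries where they do the work, as an engineer would, in place of code of your own. Each camera call takes 0.05 s, during which the arm holds its last target. There are 200 camera calls.

## Working session

There is one attempt and no reset: what is moved stays moved. The work goes in short steps, each a Python script; the robot and the scene stay as the last script left them, time stands still between calls to the robot, and variables do not carry over. Pictures are saved under pics/ and viewed, about 8 in all and at most 12, crops included, and the job is handed in when it is done.

```bash
ls; mkdir -p pics; python3 - <<'E'
from bench import ctrl
import cv2, numpy as np
for n in ["scene","side","wrist"]:
    im,d=ctrl.snapshot(n); p=ctrl.camera_params(n)
    cv2.imwrite(f"pics/{n}0.png",im); np.savez(f"{n}0.npz",im=im,d=d,K=p["intrinsics"],E=p["extrinsics"])
    print(n,np.round(p["intrinsics"],1).tolist(),np.round(p["extrinsics"],3).tolist(),[k for k in p])
a=cv2.imread("pics/scene0.png");b=cv2.imread("pics/side0.png")
cv2.imwrite("pics/both0.png",cv2.resize(np.hstack([a,b]),(800,300),interpolation=cv2.INTER_AREA))
print(ctrl.get_time(),ctrl.get_ee_rot(),ctrl.get_ft_force())
E
```

```text
pics
scene [[471.8, 0.0, 262.6], [0.0, 471.8, 179.9], [0.0, 0.0, 1.0]] [[-0.666, -0.51, 0.545, 1.032], [0.746, -0.464, 0.478, 0.42], [0.009, 0.725, 0.689, 0.675], [0.0, 0.0, 0.0, 1.0]] ['intrinsics', 'extrinsics']
side [[404.7, 0.0, 255.9], [0.0, 404.7, 191.2], [0.0, 0.0, 1.0]] [[0.641, 0.481, -0.598, 0.18], [-0.768, 0.394, -0.505, -0.329], [-0.007, 0.783, 0.622, 0.505], [0.0, 0.0, 0.0, 1.0]] ['intrinsics', 'extrinsics']
wrist [[276.8, 0.0, 256.8], [0.0, 276.8, 189.4], [0.0, 0.0, 1.0]] [[1.0, 0.001, 0.001, 0.576], [-0.001, 0.965, 0.262, 0.066], [-0.001, -0.262, 0.965, 0.372], [0.0, 0.0, 0.0, 1.0]] ['intrinsics', 'extrinsics']
0.15 [-5.92423758e-04  7.07099023e-01  7.07114129e-01 -4.78497554e-04] [-0.24389721  0.14018304 -0.64718591]
```

View pics/scene0.png

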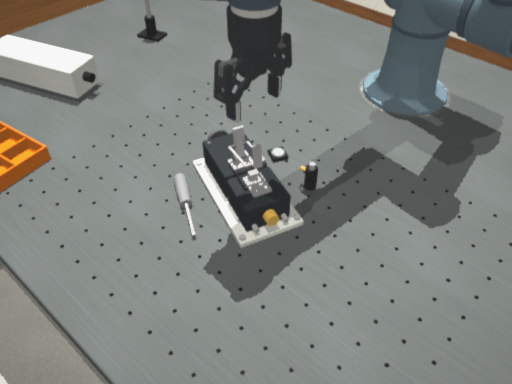

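View pics/side0.png

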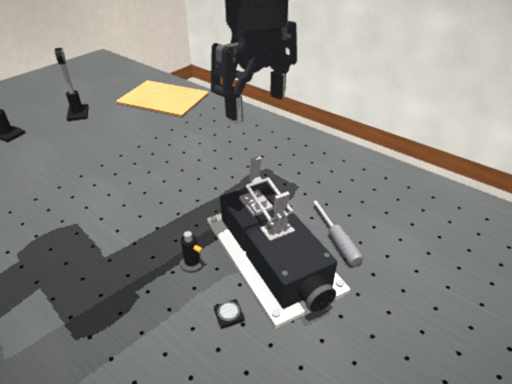

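The scene view shows the latch: lever near (238,138), tab near (258,155) and keeper near (255,183). The white plate runs from about (195,160) to (300,220). Next I fit the plate from the depth data of all the views.

```bash
cat > h.py <<'E'
import numpy as np, cv2
def world(im,d,K,E):
    v,u=np.indices(d.shape); z=d
    c=np.stack([(u-K[0,2])/K[0,0]*z,-(v-K[1,2])/K[1,1]*z,-z],-1)
    return c@E[:3,:3].T+E[:3,3]
def proj(P,K,E):
    c=(np.atleast_2d(P)-E[:3,3])@E[:3,:3]
    return np.stack([K[0,0]*c[:,0]/-c[:,2]+K[0,2],-K[1,1]*c[:,1]/-c[:,2]+K[1,2]],-1)
def ray_plane(uv,K,E,n,p0):
    d=E[:3,:3]@np.array([(uv[0]-K[0,2])/K[0,0],-(uv[1]-K[1,2])/K[1,1],-1]); o=E[:3,3]
    return o+d*((p0-o)@n)/(d@n)
E
python3 - <<'E'
from h import *
allp=[]
for n in ["scene","side","wrist"]:
    f=np.load(n+"0.npz"); im,d,K,E=f["im"],f["d"],f["K"],f["E"]
    W=world(im,d,K,E); 
    reg=(d>0)&(abs(W[...,2]-.012)<.005)&(im.min(-1)>150)&(abs(W[...,0]-.57)<.25)&(abs(W[...,1])<.25)
    nn,lab,st,ce=cv2.connectedComponentsWithStats(reg.astype(np.uint8))
    m=np.isin(lab,[i for i in range(1,nn) if st[i,4]>60]); p=W[m]
    print(n,m.sum(),np.round(p.min(0),3),np.round(p.max(0),3))
    r=cv2.minAreaRect(p[:,:2].astype(np.float32)*1000); print(r)
    allp.append(p)
P=np.vstack(allp); r=cv2.minAreaRect(P[:,:2].astype(np.float32)*1000); print("all",r,np.round(cv2.boxPoints(r)))
w=cv2.imread("pics/wrist0.png"); cv2.imwrite("pics/crop1.png",np.hstack([cv2.resize(cv2.imread("pics/scene0.png")[110:250,180:320],(400,400),interpolation=2),cv2.resize(w[:,64:448],(400,400))]))
E
```

```text
scene 1509 [ 0.405 -0.187  0.007] [0.658 0.089 0.017]
((524.6552734375, -37.834381103515625), (251.1403045654297, 190.6263885498047), 67.65618133544922)
side 2260 [ 0.406 -0.188  0.007] [0.7   0.047 0.017]
((550.2686157226562, -66.65631103515625), (254.57864379882812, 200.70838928222656), 45.08182144165039)
wrist 4301 [ 0.405 -0.189  0.007] [0.702 0.09  0.017]
((560.0054931640625, -54.64787292480469), (271.9259948730469, 217.76858520507812), 49.7018928527832)
all ((558.7467041015625, -56.132293701171875), (277.00048828125, 217.76858520507812), 49.70189666748047) [[ 386.  -91.]
 [ 552. -232.]
 [ 731.  -21.]
 [ 565.  120.]]
```

View pics/crop1.png

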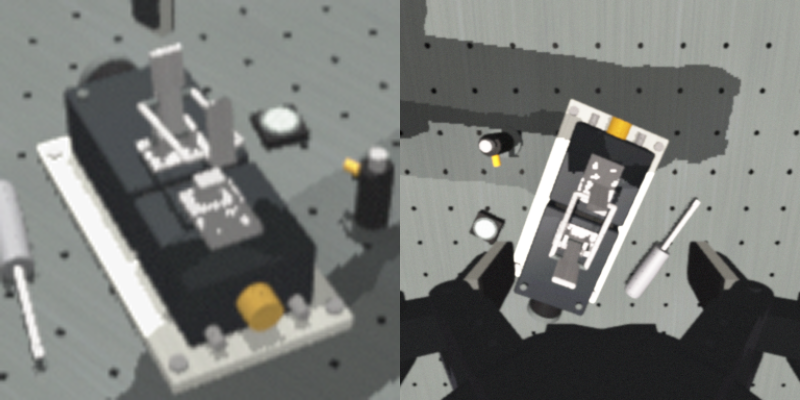

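The crop shows the lever, tab and keeper clearly. The box's +y points up and slightly right in the wrist view. Loose bright items polluted the plate fit, so I filter by component.

```bash
python3 - <<'E'
from h import *
for n in ["scene","side","wrist"]:
    f=np.load(n+"0.npz"); im,d,K,E=f["im"],f["d"],f["K"],f["E"]
    W=world(im,d,K,E)
    reg=(d>0)&(abs(W[...,2]-.012)<.004)&(im.min(-1)>130)&(abs(W[...,0]-.57)<.25)&(abs(W[...,1])<.3)
    nn,lab,st,ce=cv2.connectedComponentsWithStats(reg.astype(np.uint8))
    for i in range(1,nn):
        if st[i,4]>80:
            p=W[lab==i]; r=cv2.minAreaRect(p[:,:2].astype(np.float32)*1000); print(n,st[i],[np.round(x,1) for x in r], np.round(cv2.boxPoints(r)).tolist(), im[lab==i].mean(0).round())
    # steel parts above box
    m=(d>0)&(W[...,2]>.09)&(W[...,2]<.2)&(im.min(-1)>70)&(abs(W[...,0]-.57)<.12)&(abs(W[...,1])<.15)
    print(n,"high",m.sum(), [(np.round(W[m&(W[...,2]>a)&(W[...,2]<=a+.01)].mean(0),3).tolist(),int((m&(W[...,2]>a)&(W[...,2]<=a+.01)).sum())) for a in np.arange(.09,.16,.01) if (m&(W[...,2]>a)&(W[...,2]<=a+.01)).any()])
E
```

```text
scene [271 147  14  10 103] [array([418.5, -76.6]), array([33.9, 28.3]), np.float64(39.7)] [[396.0, -77.0], [415.0, -98.0], [441.0, -77.0], [423.0, -55.0]] [205. 210. 205.]
scene [ 193  158  111   88 1520] [array([552.5, -49.4]), array([251.4, 130.6]), np.float64(68.0)] [[445.0, -141.0], [566.0, -190.0], [660.0, 43.0], [539.0, 92.0]] [201. 207. 208.]
scene high 760 [([0.556, -0.04, 0.094], 125), ([0.546, -0.068, 0.105], 51), ([0.553, -0.061, 0.114], 123), ([0.565, -0.027, 0.125], 153), ([0.558, -0.037, 0.135], 93), ([0.558, -0.037, 0.145], 108), ([0.566, -0.016, 0.153], 63), ([0.573, 0.001, 0.163], 44)]
side [ 207  214  101  113 1947] [array([513.8, -34.7]), array([250.6,  55.3]), np.float64(68.3)] [[442.0, -141.0], [493.0, -161.0], [586.0, 71.0], [534.0, 92.0]] [231. 233. 235.]
side [332 273  18  25 197] [array([ 557.6, -167.8]), array([36.4, 24.5]), np.float64(65.7)] [[539.0, -179.0], [561.0, -189.0], [576.0, -156.0], [554.0, -146.0]] [235. 238. 239.]
side [219 302  20  18 263] [array([418.9, -73.9]), array([27.4, 27.9]), np.float64(19.0)] [[401.0, -65.0], [410.0, -92.0], [436.0, -
[... 566 characters left out ...]
64(68.2)] [[520.0, -172.0], [566.0, -190.0], [659.0, 42.0], [612.0, 60.0]] [236. 240. 242.]
wrist [315 192  37  49 257] [array([679.5, -69.6]), array([80.2,  7.3]), np.float64(58.8)] [[656.0, -102.0], [662.0, -106.0], [703.0, -37.0], [697.0, -33.0]] [230. 232. 235.]
wrist [134 209  23  22 377] [array([419.5, -74.3]), array([30.6, 30.9]), np.float64(15.0)] [[401.0, -63.0], [409.0, -93.0], [438.0, -85.0], [430.0, -55.0]] [223. 225. 223.]
wrist high 2201 [([0.546, -0.061, 0.093], 157), ([0.543, -0.067, 0.107], 277), ([0.557, -0.035, 0.115], 631), ([0.558, -0.029, 0.124], 327), ([0.554, -0.043, 0.135], 241), ([0.552, -0.048, 0.145], 315), ([0.573, 0.004, 0.155], 110), ([0.572, 0.0, 0.162], 143)]
```

```bash
cat >> h.py <<'E'
TH=np.deg2rad(68.0); O=np.array([.5525,-.0492,0]); 
R=np.array([[np.sin(TH),np.cos(TH),0],[-np.cos(TH),np.sin(TH),0],[0,0,1.]])  # box->world
b2w=lambda p:O+R@np.asarray(p)/1000
w2b=lambda W:(W-O)@R*1000
E
python3 - <<'E'
from h import *
img=np.zeros((560,800,3),np.uint8)
S=5
for n,c,ox in [("scene",(0,255,255),0),("side",(255,100,255),0),("wrist",(0,255,0),0)]:
    f=np.load(n+"0.npz"); B=w2b(world(f["im"],f["d"],f["K"],f["E"]))
    m=(f["d"]>0)&(abs(B[...,0])<25)&(abs(B[...,1])<80)&(B[...,2]>70)&(B[...,2]<180)
    for x,y,z in B[m]:
        col=c if abs(x)<11 else tuple(int(k*.4) for k in c)
        cv2.circle(img,(int((y+80)*S),int((180-z)*S)),1,col,-1)
    m&=(B[...,2]>100)&(abs(B[...,0])<14); l=B[m]
    for nm,k in [("lever",l[(l[:,1]<-15)&(l[:,2]>122)]),("tab",l[(l[:,1]>20)])]:
        if len(k)>5:
            print(n,nm,len(k),k.mean(0).round(1),"x",np.percentile(k[:,0],[3,97]).round(1),"y",np.percentile(k[:,1],[3,97]).round(1),"z",np.percentile(k[:,2],[3,97]).round(1))
for g in range(0,160,20): cv2.putText(img,str(g-80),(g*S,555),0,.4,(255,)*3); cv2.line(img,(g*S,0),(g*S,550),(60,)*3)
for z in range(80,180,20): cv2.putText(img,str(z),(0,(180-z)*S),0,.4,(255,)*3); cv2.line(img,(0,(180-z)*S),(800,(180-z)*S),(60,)*3)
cv2.imwrite("pics/yz.png",img)
E
```

```text
scene lever 173 [  0.2 -22.2 137.8] x [-10.2  10.1] y [-26.9 -18.8] z [123.5 150.7]
scene tab 236 [  1.3  57.1 143.8] x [-7.6  8.9] y [48.3 62.2] z [122.7 165. ]
side lever 203 [ -4.2 -26.  137.6] x [-13.6   6.5] y [-28.6 -22.7] z [122.9 149. ]
side tab 318 [ -2.8  52.  138.2] x [-10.9  12.7] y [43.1 58.1] z [118.6 163.5]
wrist lever 496 [ -1.3 -22.1 137.4] x [-11.4   8.9] y [-26.9 -19. ] z [123.2 147.5]
wrist tab 570 [ -1.4  56.6 144.4] x [-10.9   7.2] y [47.6 62.6] z [119.6 162.5]
```

View pics/yz.png

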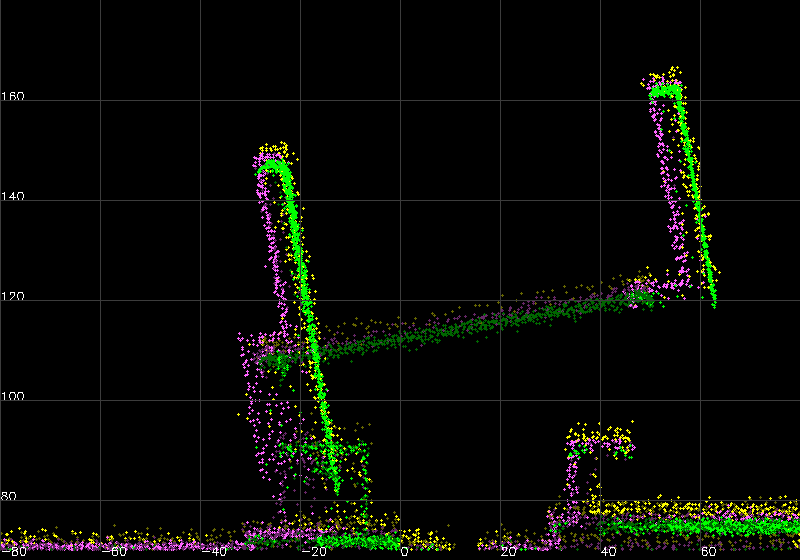

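The side profile is clean: lever q ≈ 0.16, bar at about (48.8, 118.7) mm, tab grip point at about (55.9, 150.2), keeper lip from y ≈ 33.5 to 46. That puts the seat near y ≈ 42.5. I move above the tab and take one close look.

```bash
cat >> h.py <<'E'
from scipy.spatial.transform import Rotation as Rn
from scipy.optimize import brentq
M=np.stack([R[:,1],R[:,0],[0,0,-1.]],1); q_=Rn.from_matrix(M).as_quat(); Q=[q_[3],q_[0],q_[1],q_[2]]
L=75.
def hinge(q): return np.array([-15+25*np.cos(1.833+q),84+25*np.sin(1.833+q)])
def tab(q,a):
    h=hinge(q); b=h+L*np.array([np.cos(a),np.sin(a)])
    return b+np.array([12*np.cos(a)-30*np.sin(a),12*np.sin(a)+30*np.cos(a)]),b
def from_bar(Y,Z):   # lever angle, loop angle, tab
    q=brentq(lambda q:np.hypot(*(np.array([Y,Z])-hinge(q)))-L,-.6,1.2)
    h=hinge(q); a=np.arctan2(Z-h[1],Y-h[0]); return q,a,tab(q,a)[0]
E
python3 - <<'E'
from h import *
from bench import ctrl
print(Q, np.linalg.det(M), tab(.16,.16))
for Y,Z in [(52,88),(51,81),(46,81),(42.5,81),(40,81)]: print(Y,Z,from_bar(Y,Z))
p=b2w([0,56,150-19+60]); ctrl.movep(p,Q); print(ctrl.get_time(),w2b(ctrl.get_eef_pos()),ctrl.get_grip_width(),ctrl.get_ft_force())
c=ctrl.camera_params("wrist"); im,d=ctrl.snapshot("wrist"); E=c["extrinsics"];K=c["intrinsics"]
cv2.imwrite("pics/w1.png",im); np.savez("w1.npz",im=im,d=d,K=K,E=E)
B=w2b(world(im,d,K,E)); g=(d>0)&(im.min(-1)>70)
for nm,m in [("tab",(abs(B[...,1]-56)<12)&(B[...,2]>128)&(B[...,2]<166)&(abs(B[...,0])<20)),("lever",(abs(B[...,1]+22)<12)&(B[...,2]>125)&(B[...,2]<155)&(abs(B[...,0])<20)),("lip",(abs(B[...,1]-42)<14)&(B[...,2]>87)&(B[...,2]<95)&(abs(B[...,0])<14))]:
    k=B[m&g]
    if len(k): print(nm,len(k),np.percentile(k,[2,50,98],axis=0).round(1).tolist())
E
```

```text
[np.float64(0.0), np.float64(0.8290375725550417), np.float64(0.5591929034707469), np.float64(0.0)] 0.9999999999999999 (array([ 55.86493718, 150.28220631]), array([ 48.79775598, 118.75356933]))
52 88 (-0.054534264081031215, np.float64(-0.27634175499855185), array([ 71.72986071, 113.58774309]))
51 81 (-0.11419724547902292, np.float64(-0.37867429613803055), array([ 73.24053689, 104.43839839]))
46 81 (0.11757769416981687, np.float64(-0.35712481339369956), array([ 67.73032678, 104.91219141]))
42.5 81 (0.3108013439544935, np.float64(-0.3258264446560654), array([ 63.47139387, 105.58049306]))
40 81 (0.4782825257278552, np.float64(-0.2900987787050387), array([ 60.07999383, 106.31390621]))
0.6083 [ -0.44041532  55.88021214 190.76585479] 0.08563992736106732 [ 0.05004995 -1.01634963  0.07755248]
tab 702 [[-8.3, 50.5, 129.3], [-0.9, 57.2, 152.7], [6.9, 61.4, 162.6]]
lever 673 [[-11.6, -27.3, 125.6], [-1.1, -21.8, 138.9], [9.2, -19.2, 147.5]]
```

View pics/w1.png

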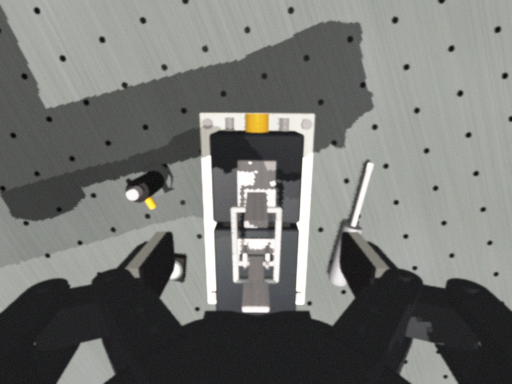

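The tab is centred at box x ≈ −0.8, seen near (257,208), and the approach is clear. Next: descend, pinch, lower the bar in front of the keeper, and log forces.

```bash
cat >> h.py <<'E'
X0=-0.8; DG=1.5   # lateral centre; grip this much above the tab point
def tcp(t): return b2w([X0,t[0],t[1]-19+DG])
def fb(ctrl,n=4):
    f=[]
    for _ in range(n): f.append(ctrl.get_ft_force()); ctrl.sleep(.02)
    return R.T@np.mean(f,0)
E
python3 - <<'E'
from h import *
from bench import ctrl
ctrl.move_l(tcp([56,150.2]),feed=.08); print(w2b(ctrl.get_eef_pos()).round(2),fb(ctrl))
print("t",ctrl.get_time()); ctrl.close(); print("grip",ctrl.get_grip_width(),w2b(ctrl.get_eef_pos()).round(2),fb(ctrl),ctrl.get_time())
# path of the bar: forward, then down to (52,81)
for Y,Z in [(51,112),(53,104),(54,96),(54,90)]:
    q,a,t=from_bar(Y,Z); 
    s=ctrl.move_l(tcp(t),feed=.04,max_force=15)
    print(Y,Z,round(q,2),round(a,2),s,w2b(ctrl.get_eef_pos()).round(2),tcp(t)[2].round(4),fb(ctrl).round(2),round(ctrl.get_time(),2))
    if s: break
im,d=ctrl.snapshot("side"); cv2.imwrite("pics/s2.png",im); im2,_=ctrl.snapshot("scene"); 
cv2.imwrite("pics/s2c.png",np.hstack([cv2.resize(im[120:280,180:340],(400,400),interpolation=2),cv2.resize(im2[100:240,180:320],(400,400),interpolation=2)]))
E
```

```text
[ -0.35  56.12 133.28] [0.19082279 0.21807133 0.26463647]
t 1.6
grip 0.014504777850334698 [ -1.16  56.14 132.69] [-1.93216655  0.37016574  1.45526659] 2.3083
51 112 0.1 0.06 False [ -1.08  60.32 124.99] 0.1252 [-2.16 -3.83  3.18] 2.75
53 104 0.02 -0.05 False [ -1.1   66.59 115.73] 0.1158 [-2.89 -2.6   3.33] 3.24
54 96 -0.06 -0.17 False [ -1.02  70.99 106.03] 0.1061 [-3.83 -2.01  2.8 ] 3.73
54 90 -0.12 -0.25 False [-0.97 73.3  98.41] 0.0986 [-3.11 -1.62  1.96] 4.14
```

View pics/s2c.png

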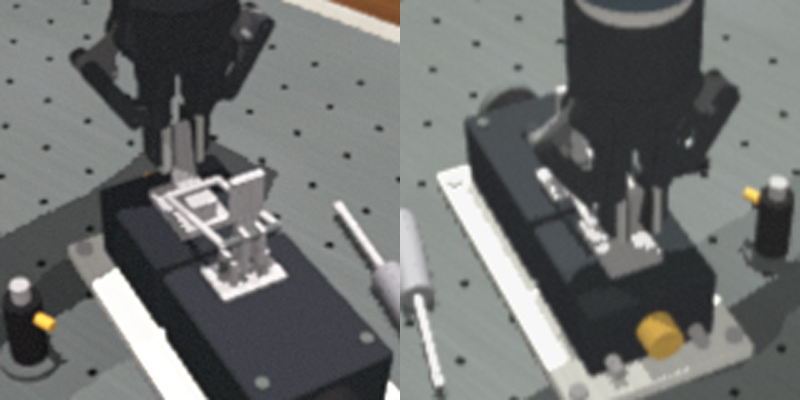

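The loop is held by its tab and the bar hangs just beyond the keeper lip (left crop, bar near (215,250)). Continue lowering, then draw back while logging force.

```bash
python3 - <<'E'
from h import *
from bench import ctrl
Rs=[]
def go(Y,Z,feed,mf=8):
    q,a,t=from_bar(Y,Z); s=ctrl.move_l(tcp(t),feed=feed,max_force=mf); f=fb(ctrl,3)
    print(Y,Z,round(q,2),s,w2b(ctrl.get_eef_pos())[1:].round(2),(w2b(tcp(t)))[1:].round(2),f.round(2),round(ctrl.get_time(),2)); return s,f
for Z in (86,83,81):
    s,f=go(54,Z,.03)
    if s: raise SystemExit
for Y in (51,49,47.5,46.5,46,45.5,45,44.5,44):
    s,f=go(Y,81,.015)
    if s or f[1]>7: break
E
```

```text
54 86 -0.17 False [74.41 93.51] [74.58 93.41] [-3.99 -1.99  3.3 ] 4.62
54 83 -0.21 False [75.61 89.68] [75.64 89.49] [-4.57 -1.89  4.29] 4.95
54 81 -0.24 False [76.28 87.21] [76.33 86.85] [-4.91 -1.79  5.88] 5.25
51 81 -0.11 False [74.35 87.46] [73.24 86.94] [-5.22  1.28  5.12] 5.66
49 81 -0.03 False [72.35 87.41] [71.1  87.07] [-4.72  1.38  4.44] 6.0
47.5 81 0.04 False [70.72 87.31] [69.44 87.22] [-4.77  2.08  3.11] 6.31
46.5 81 0.09 False [69.48 87.22] [68.31 87.34] [-4.35  2.89  1.63] 6.61
46 81 0.12 False [68.87 87.19] [67.73 87.41] [-3.76  3.4   1.41] 6.91
45.5 81 0.14 False [68.34 87.15] [67.15 87.49] [-3.69  3.36  0.11] 7.21
45 81 0.17 False [67.9  87.16] [66.56 87.57] [-3.38  3.79 -0.18] 7.51
44.5 81 0.2 False [67.49 87.17] [65.96 87.66] [-3.85  3.64 -0.83] 7.81
44 81 0.22 False [67.18 87.25] [65.35 87.75] [-3.52  4.95 -1.24] 8.11
```

```bash
python3 - <<'E'
from h import *
from bench import ctrl
for Y in np.arange(43.5,39.9,-.5):
    q,a,t=from_bar(Y,81); s=ctrl.move_l(tcp(t),feed=.015,max_force=6); f=fb(ctrl,4)
    print(Y,round(q,2),s,w2b(ctrl.get_eef_pos())[1:].round(2),f.round(2),round(ctrl.get_time(),2))
    if s or f[1]>8: break
for n in("side","scene","wrist"):
    c=ctrl.camera_params(n); im,d=ctrl.snapshot(n); np.savez(n+"3.npz",im=im,d=d,K=c["intrinsics"],E=c["extrinsics"])
E
```

```text
43.5 0.25 False [67.   87.34] [-3.27  5.33 -2.08] 8.43
43.0 0.28 False [66.8  87.42] [-4.02  6.47 -2.59] 8.74
42.5 0.31 False [66.59 87.5 ] [-3.45  7.66 -3.2 ] 9.06
42.0 0.34 False [66.37 87.61] [-3.25  8.78 -3.31] 9.38
```

Force rose from 3.6 to 8.8 N with little motion, so the bar bears with about 5 N. Before releasing, I check from depth where the loop arms end.

```bash
cat > chk.py <<'E'
import sys; from h import *
def arms(tag):
  for n in("side","scene","wrist"):
    f=np.load(n+tag+".npz"); B=w2b(world(f["im"],f["d"],f["K"],f["E"])); g=(f["d"]>0)&(f["im"].min(-1)>60)
    k=B[g&(abs(abs(B[...,0]+.8)-18.5)<4)&(B[...,1]>0)&(B[...,1]<44)&(B[...,2]>79)&(B[...,2]<108)]
    if len(k)>10:
        p=np.polyfit(k[:,1],k[:,2],1); r=abs(np.polyval(p,k[:,1])-k[:,2])<3; p=np.polyfit(k[r,1],k[r,2],1)
        print(n,len(k),"arm top z at y=10,42:",np.polyval(p,[10,42]).round(1),"slope",p[0].round(3),"ymax",k[:,1].max().round(1))
    l=B[g&(abs(B[...,0])<10)&(B[...,1]<-10)&(B[...,1]>-75)&(B[...,2]>120)&(B[...,2]<155)]
    if len(l)>20:
        top=l[l[:,2]>np.percentile(l[:,2],90)].mean(0); print(n,"lever",len(l),"top",top.round(1),"fit q",-np.arctan(np.polyfit(l[:,2],l[:,1],1)[0]).round(3))
arms(sys.argv[1])
E
python3 chk.py 3
python3 - <<'E'
from h import *
a=np.load("side3.npz")["im"][150:250,210:310];b=np.load("scene3.npz")["im"][130:230,200:300]
cv2.imwrite("pics/c3.png",np.hstack([cv2.resize(x,(400,400),interpolation=2) for x in(a,b)]))
E
```

```text
side 72 arm top z at y=10,42: [95.1 85.2] slope -0.307 ymax 42.5
side lever 121 top [ -0.9 -37.1 146. ] fit q 0.242
scene 36 arm top z at y=10,42: [96.6 85.7] slope -0.341 ymax 43.6
scene lever 70 top [  4.9 -35.3 148. ] fit q 0.307
```

View pics/c3.png

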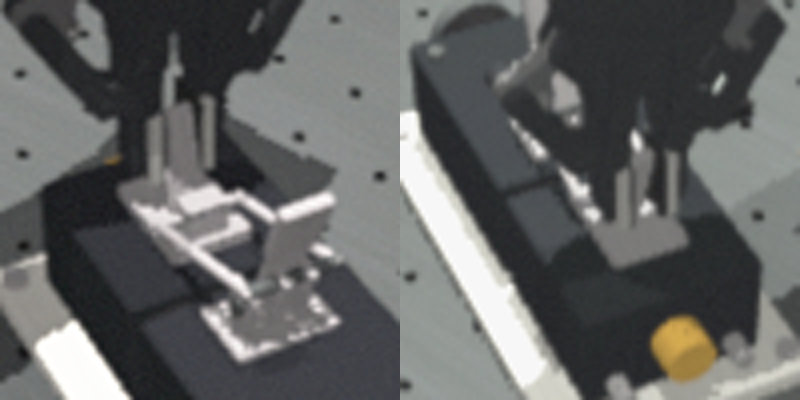

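The arms end at centre z ≈ 82.8 mm and y ≈ 42.5 with q ≈ 0.3. The bar is under the lip and bearing, so I release and check.

```bash
python3 - <<'E'
from h import *
from bench import ctrl
ctrl.ungrasp(); ctrl.sleep(.4); p=ctrl.get_eef_pos(); print(ctrl.get_time(),ctrl.get_grip_width(),fb(ctrl))
ctrl.move_l(p+np.array([0,0,.08]),feed=.1); ctrl.sleep(.2); print(fb(ctrl))
for n in("side","scene","wrist"):
    c=ctrl.camera_params(n); im,d=ctrl.snapshot(n); np.savez(n+"4.npz",im=im,d=d,K=c["intrinsics"],E=c["extrinsics"])
print(ctrl.get_time())
E
python3 chk.py 4
python3 - <<'E'
from h import *
a=np.load("side4.npz")["im"][150:250,210:310];b=np.load("scene4.npz")["im"][110:210,200:300]
cv2.imwrite("pics/c4.png",np.hstack([cv2.resize(x,(400,400),interpolation=2) for x in(a,b)]))
E
```

```text
10.6083 0.08496531266793561 [-0.03483807  0.40759255 -0.00689232]
[-0.28265112  0.32457847  0.03458422]
12.0417
side 73 arm top z at y=10,42: [94.6 85.7] slope -0.276 ymax 43.8
side lever 118 top [ -2.4 -37.6 146. ] fit q 0.243
scene 103 arm top z at y=10,42: [96.1 86.8] slope -0.291 ymax 43.3
scene lever 59 top [ -7.5 -33.5 141.4] fit q 0.352
wrist 622 arm top z at y=10,42: [93.  83.7] slope -0.291 ymax 44.0
```

View pics/c4.png

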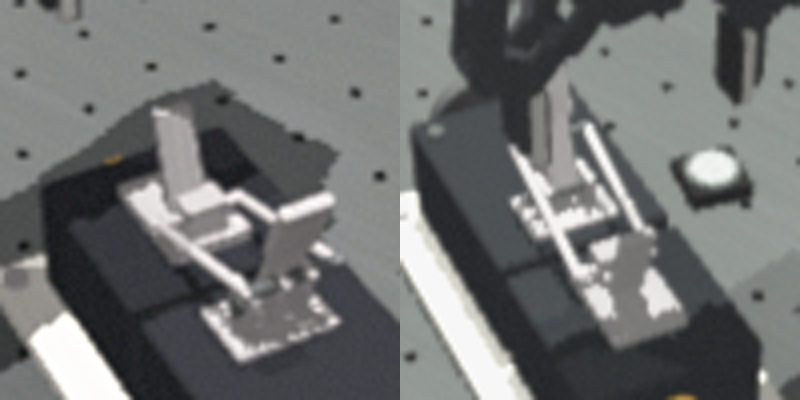

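The bar is still hooked after release, with the lever standing. Now I close the fingers and swing the lever down along its arc at r ≈ 57 mm, watching the force.

```bash
cat >> h.py <<'E'
def lv(q,off=0,r=57.):  # TCP so that the fingers' -y bottom edge lies on the lever's upper face
    u=np.array([-np.sin(q),np.cos(q)]); n=np.array([np.cos(q),np.sin(q)])
    C=np.array([-15,84])+r*u+(3+off)*n; return b2w([X0,C[0]+11,C[1]])
E
python3 - <<'E'
from h import *
from bench import ctrl
ctrl.close()
s=lv(.33,12); ctrl.move_l([s[0],s[1],.2],feed=.12); ctrl.move_l(s,feed=.1); ctrl.sleep(.2)
f0=fb(ctrl); print(w2b(ctrl.get_eef_pos()).round(1),f0.round(2),ctrl.get_time())
for q in np.arange(.3,1.21,.08):
    st=ctrl.move_l(lv(q),feed=.03,max_force=14); f=fb(ctrl,2)-f0
    print(round(q,2),st,w2b(ctrl.get_eef_pos())[1:].round(1),w2b(lv(q))[1:].round(1),f.round(1),round(np.linalg.norm(f),1),round(ctrl.get_time(),2))
    if st or np.linalg.norm(f)>19: break
E
```

```text
[ -0.3  -8.2 143.5] [ 0.12  0.35 -0.07] 14.6
0.3 False [-18.1 139.3] [-18.  139.3] [-0.4 -0.7  0.3] 0.9 15.12
0.38 False [-22.4 138. ] [-22.4 138. ] [-0.  -0.6  0.7] 1.0 15.46
0.46 False [-26.4 136.6] [-26.6 136.4] [0.1 2.1 1.5] 2.6 15.79
0.54 False [-30.7 134.6] [-30.7 134.4] [-0.5  2.1  4.2] 4.7 16.12
0.62 False [-34.8 132.4] [-34.7 132.1] [-2.   2.8  4.8] 5.9 16.46
0.7 False [-38.6 129.9] [-38.4 129.5] [-1.9  2.1  5.3] 6.0 16.79
0.78 False [-42.2 127. ] [-42.  126.6] [-1.7  1.2  5.4] 5.8 17.12
0.86 False [-45.7 123.9] [-45.2 123.5] [-1.2  1.4  6.6] 6.9 17.46
0.94 False [-48.9 120.4] [-48.3 120. ] [-0.6  1.   5.9] 6.0 17.79
1.02 False [-51.9 116.7] [-51.  116.4] [-1.4  0.3  5.6] 5.7 18.12
1.1 False [-54.3 112.5] [-53.4 112.5] [ 0.3 -1.7  2.8] 3.3 18.46
1.18 False [-55.7 108.1] [-55.6 108.5] [-0.   0.4  1.5] 1.6 18.79
```

The force eased earlier than I expected, so I check the hook before going further.

```bash
python3 - <<'E'
from h import *
from bench import ctrl
for n in("side","scene","wrist"):
    c=ctrl.camera_params(n); im,d=ctrl.snapshot(n); np.savez(n+"5.npz",im=im,d=d,K=c["intrinsics"],E=c["extrinsics"])
a=np.load("side5.npz")["im"][150:250,210:310];b=np.load("scene5.npz")["im"][110:210,200:300]
cv2.imwrite("pics/c5.png",np.hstack([cv2.resize(x,(400,400),interpolation=2) for x in(a,b)]))
E
python3 chk.py 5
```

```text
side 53 arm top z at y=10,42: [87.3 85.5] slope -0.055 ymax 36.9
side lever 149 top [ -0.2 -65.4 147.5] fit q 0.023
scene 61 arm top z at y=10,42: [88.9 87.5] slope -0.043 ymax 40.9
scene lever 108 top [  0.4 -45.4 147.8] fit q -0.005
wrist 1229 arm top z at y=10,42: [85.7 84.2] slope -0.049 ymax 37.1
wrist lever 681 top [ -0.2 -49.2 148.7] fit q 0.137
```

View pics/c5.png

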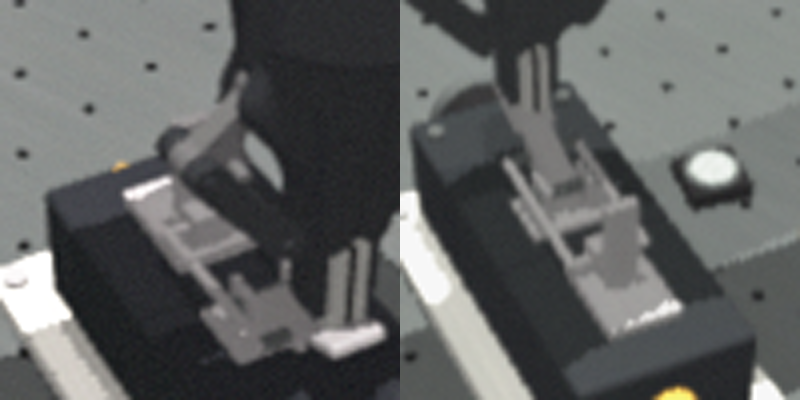

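The arms still end at z ≈ 83 in the keeper, so it is still hooked. Continue to flat.

```bash
python3 - <<'E'
from h import *
from bench import ctrl
f0=np.array([.12,.35,-.07])
for q,off in [(1.26,0),(1.34,0),(1.42,0),(1.5,0),(1.57,0),(1.571,-.5),(1.571,-1),(1.571,-1.5),(1.571,-2),(1.571,-2.5),(1.571,-3)]:
    st=ctrl.move_l(lv(q,off),feed=.03 if off==0 else .01,max_force=12); f=fb(ctrl,2)-f0
    print(q,off,st,w2b(ctrl.get_eef_pos())[1:].round(1),w2b(lv(q,off))[1:].round(1),f.round(1),round(np.linalg.norm(f),1),round(ctrl.get_time(),2))
    if st or np.linalg.norm(f)>19 or (q>1.56 and f[2]>12): break
E
```

```text
1.26 0 False [-57.4 103.8] [-57.4 104.3] [ 0.3 -0.3  0.3] 0.5 19.27
1.34 0 False [-58.9  99.6] [-58.8 100. ] [-0.1 -1.4 -0.2] 1.4 19.61
1.42 0 False [-60.   95.3] [-59.9  95.5] [ 0.2  0.1 -0.3] 0.4 19.94
1.5 0 False [-60.7  90.8] [-60.6  91. ] [-0.4 -0.4  0.3] 0.6 20.27
1.57 0 False [-61.   87.1] [-61.  87.] [ 0.5 -0.2  0.9] 1.0 20.59
1.571 -0.5 False [-61.   87.1] [-61.   86.5] [-0.9 -0.   5.6] 5.6 20.88
1.571 -1 False [-61.  87.] [-61.  86.] [-2.2 -0.7  8.3] 8.6 21.16
1.571 -1.5 False [-61.  87.] [-61.   85.5] [-3.5 -1.4 12. ] 12.6 21.44
```

The lever is on its hard stop at z = 87.0 mm with about 12 N. I retreat and verify.

```bash
python3 - <<'E'
from h import *
from bench import ctrl
p=ctrl.get_eef_pos(); ctrl.move_l(p+np.array([0,0,.15]),feed=.1)
p=ctrl.get_eef_pos(); ctrl.move_l(p-R[:,1]*.05+R[:,0]*.0,feed=.12); ctrl.sleep(.5)
for n in("side","scene","wrist"):
    c=ctrl.camera_params(n); im,d=ctrl.snapshot(n); np.savez(n+"6.npz",im=im,d=d,K=c["intrinsics"],E=c["extrinsics"])
print(ctrl.get_time(),fb(ctrl))
for n in("side","scene"):
  for t in("0","6"):
    f=np.load(n+t+".npz"); B=w2b(world(f["im"],f["d"],f["K"],f["E"])); im=f["im"]; g=f["d"]>0
    k=B[g&(abs(B[...,0])<8.5)&(B[...,1]>28)&(B[...,1]<52)&(B[...,2]>88)&(B[...,2]<94)]; print(n,t,"keeper top y",np.percentile(k[:,1],[3,50,97]).round(1),len(k))
    k=B[g&(abs(B[...,0])<40)&(B[...,1]>70)&(B[...,2]>30)&(B[...,2]<62)]; print("  far face y",np.median(k[:,1]).round(2) if len(k) else None)
    k=B[g&(abs(B[...,0])<9)&(B[...,1]>-80)&(B[...,1]<-52)&(B[...,2]>80)]; print("  lever z",np.median(k[:,2]).round(1) if len(k) else None,len(k))
a=np.load("side6.npz")["im"][150:250,210:310];b=np.load("scene6.npz")["im"][130:230,200:300]
cv2.imwrite("pics/c6.png",np.hstack([cv2.resize(x,(400,400),interpolation=2) for x in(a,b)]))
E
python3 chk.py 6
```

```text
24.325 [ 0.02940514 -0.15378381 -0.20553005]
side 0 keeper top y [33.8 38.2 46.6] 44
  far face y 123.25
  lever z None 0
side 6 keeper top y [28.3 35.8 45. ] 73
  far face y 116.89
  lever z 87.2 168
scene 0 keeper top y [33.6 40.8 45.8] 49
  far face y 105.01
  lever z None 0
scene 6 keeper top y [28.5 47.5 49.6] 40
  far face y 99.58
  lever z 89.5 90
side 105 arm top z at y=10,42: [83.8 87.1] slope 0.101 ymax 36.9
scene 60 arm top z at y=10,42: [85.9 87.9] slope 0.063 ymax 44.0
wrist 446 arm top z at y=10,42: [82.4 85.2] slope 0.088 ymax 36.8
```

View pics/c6.png

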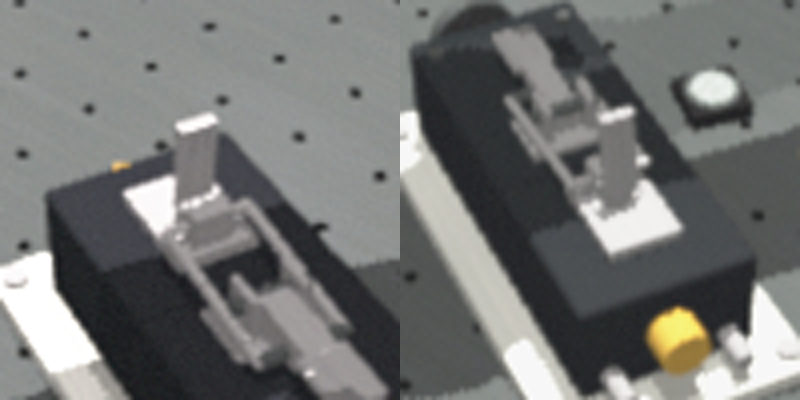

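The lever lies flat, the bar is in the keeper and the sliding half has been drawn in by about 5.5 mm. I hand the job in.

```bash
python3 -c "
from bench import ctrl
print(ctrl.sign_off(),ctrl.get_time())"
```

```text
the job is handed in; nothing more can be done
the job is handed in; nothing more can be done
```

The box is latched and I handed the job in at about 24.5 s on the robot's clock; no verdict was reported.

**Hooking the loop:** I pinched the tab, lowered the crossbar beyond the keeper's lip and drew it back. The pull rose from about 3.6 N of friction to 8.8 N, so the bar bears on the keeper with roughly 5 N. After I opened the fingers it stayed in place with the lever still standing, at about 0.3 rad.

**Throwing the lever:** I pushed it over its arc with closed fingers, needing no more than about 7 N. It is on its stop, where I pressed with about 12.6 N before retreating.

**Last checks:**
- **Lever:** it lies flat, its upper face reading 87.2 mm in the side view. The scene camera read 89.5 mm, 2.3 mm higher, but the fingers met the hard stop at 87.0 mm.
- **Sliding half:** drawn in by about 5.5 mm, measured from the keeper's rear edge and the half's far face.
- **Crossbar:** in the keeper in the final pictures. The centre height from the arms' slope came out between about 82.7 and 85.4 mm depending on the camera, so this check is rough. All three are below the 85.5 mm limit, the scene camera only just.
- **Loose items:** the arm's path kept clear of them. I did not measure their positions afterwards.
- **Robot:** clear of the box, with no force on the tool.

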